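# Clamp a thin-walled tube in the yoke vise

## Task

Set the loose metal tube up in the pipe vise, ready for its end to be filed: feed it through the yoke from the side that has the pipe rest, lay it in the lower jaw and on the rest with about 45 mm standing out beyond the jaw on the other side, and let go of it. Then wind the T-handle clockwise, your hand sinking with it, until the upper jaw holds the tube firmly; it is thin-walled, so nip it up by feel and do not let the teeth bite in. Leave the battery pack, the oil bottle and the roll of tape where they are.

Things in the scene. Friction and masses are not known exactly. Their poses are not given: they have to be found in the camera images.
- vise: Grey cast yoke pipe vise, foot 170 x 70 mm. Origin on the bench under its middle; z up, y along a clamped tube towards the pipe rest, x through the columns. Columns 74 mm apart inside, each 18 wide x 28 deep (y); bridge 112 x 32 mm at heights 140-164, round screw boss 38 mm across on it up to 182. The tube's middle must end at vise y = +35 mm (15 either way is fine).
- lower_seat (a point): Nominal axis point of a tube seated in the lower jaw, on the screw axis, 70 mm above the bench; axes as the vise. Lower jaw: 90-degree V, 40 mm long, edges 68 mm high. It and the rest stand on unmeasured packing: the true seat is up to 1.2 mm higher or lower. The upper jaw (flat, toothed, 38 x 36 mm) starts 5 to 11 mm above a seated tube, holds firmly from 20 N, bites in above 80 N.
- rest_seat (a point): Same for the pipe rest: a 90-degree V 10 mm long and 38 mm wide just outside the yoke, 48 mm along the vise's +y, edges 66 mm high. A seated tube lies in both Vs. Beyond the rest it is free to be held, best at vise y = 80 mm, where the gripper clears the tall yoke.
- handle_grip (a point): Centre, on the screw axis, of the T-handle: bar 90 x 14 x 24 mm high, x along it. Clockwise from above sinks handle and jaw 3.18 mm per rad; it stays where left. The jaw meets the tube with this point somewhere 204 to 212 mm high; 0.1 rad more adds 30-40 N. Winding free takes 0.28 N m (less is felt at standstill), then 0.0032 more per newton of jaw force; an axial drag of the hand falsifies it.
- tube_center (a point): Middle, on the axis, of the loose bright metal tube: diameter 26 mm, length 200 mm, about 0.24 kg, both ends alike; y along the tube. It starts lying level on the wooden blocks, axis 48 mm above the bench.
- blocks: Fixed pair of wooden V-blocks on a board 200 x 60 x 18 mm carrying the tube at the start. Origin on the bench under the middle; x along the tube. The Vs, 12 mm long, stand 84 mm either side of the middle; between them the tube is free.
- battery_center (a point): Bystander to leave alone: black drill battery pack, 117 x 72 x 63 mm; point 30 mm above its underside.
- oil_center (a point): Bystander to leave alone: white oil bottle with yellow cap, 52 mm across, 120 mm tall; point half-way up.
- tape_center (a point): Bystander to leave alone: black roll of tape lying flat, 96 mm across, 45 mm high; point at its middle.
Mind the look-alikes: they are no part of the job. What is shaped like the vise but pink or red is not meant.

How it is judged (in metres and radians):
On the way:
1. the tube lies in the lower jaw and on the rest, let go, with the upper jaw still off it (x of tube_center in the frame of vise between -0.004 and 0.004 m and y of tube_center in the frame of vise between 0.018 and 0.052 m and z of tube_center in the frame of vise between 0.065 and 0.075 m and angle between the y axis of tube_center and the y axis of vise, either way round below 0.05 rad and contact force between each of the fingers, vise and tube below 0.5 N), for 0.2 s.
At the end, for the whole second after the job is handed in: The tube lies in the lower jaw and on the pipe rest, along the vise's axis (within 0.05 rad, 4 mm sideways, 5 mm in height), its middle 18 to 52 mm from the vise's centre towards the rest (28 to 62 mm stands out beyond the lower jaw), and the upper jaw presses on it with 20 to 80 N; all at rest (x of tube_center in the frame of vise between -0.004 and 0.004 m and y of tube_center in the frame of vise between 0.018 and 0.052 m and z of tube_center in the frame of vise between 0.065 and 0.075 m and angle between the y axis of tube_center and the y axis of vise, either way round below 0.05 rad and contact force between vise and tube between 20 and 80 N and linear speed of tube below 0.01 m/s); the robot touches nothing.
It fails at once if the upper jaw presses on the tube with more than 80 N (the teeth bite into it) (contact force between vise and tube above 80 N).
It fails at once if battery pack, oil bottle or tape roll moved by more than 20 mm (distance of any of battery_center, oil_center, tape_center from where it was at the start of the episode above 0.02 m).
It also fails if it takes over 72 s, if anything falls off the work surface, if the arm or the gripper's body presses on something with over 40 N, if the wrist force passes 120 N, or if a joint passes its speed limit or range.

## Robot

A 7-joint arm with a two-finger parallel gripper is mounted at the origin on the work surface. World frame = base frame: x ahead of the robot, y to its left, z up, the work surface at z = 0. Lengths are in mm, angles in rad, forces in N, time in s.
With the tool pointing down it reaches from about 425 to 800 mm from the base axis. Payload 8.3 kg.
Tool frame: the origin (TCP) lies on the front face of the gripper's body, between the roots of the fingers; the fingertips stand 73 mm ahead of it and the grasp point (between the pads) lies 54 mm ahead of it; z points along the fingers, y is the line along which they close (so a half turn about z gives the same grasp; the last joint's range is limited). The gripper opens to 85 mm and grips with 20 to 120 N. Pads are 22 mm wide; open, the fingers measure 114 mm over their backs; the gripper's body (76 mm by 85 mm) begins 54 mm behind the grasp point. The pads swing forward as they close: fully open they stand 13 mm farther back than shut.
Start: joints at [-1.221, 0.383, 0.016, 1.37, -0.006, 1.388, -0.046], TCP at [250.688, 572.507, 303.879] pointing down, gripper open.
Joint ranges: [-2.95, 2.95], [-0.25, 2.06], [-1.52, 1.56], [0.18, 2.33], [-1.44, 4.58], [0.02, 2.06], [-3.01, 3.01]. Speed limits (rad/s): [2.39, 2.39, 3.01, 3.01, 3.14, 3.14, 3.14].

## Interface

Orientations are given as a unit quaternion [x, y, z, w].
In Python, from cell import ctrl gives the robot as it stands.
- The arm moves only by the tool step_arm, never from a script. Its argument "moves" is a list of rows, each an object of numbers: "tx", "ty", "tz": the shift along the tool's x, y, z scaled (see below); "ax", "ay", "az": the turn, a rotation vector about the tool's x, y, z scaled (see below). In form: [{"tx": .., "ty": .., "tz": .., "ax": .., "ay": .., "az": ..}, ...]. A call has exactly 8 rows; each row shifts and turns the commanded pose from where the row before left it, along the tool's axes as they then stand; what a row does not reach is not made up. The controller multiplies each number of a shift by 300 mm and each number of a turn by 0.15 rad. A row lasts 1/10 s, in which the tool goes at most 50 mm and 8.59 degrees, less where a joint would pass 70% of its speed; a pose out of reach is approached as far as the arm can. A call with a number of a shift or a turn outside -1 to 1 is refused whole. A call with a gripper value outside its range is refused whole. "jaw" is the opening, from 0 (shut) to 1 (fully open), set as the call begins (left out, the last holds). The fingers move at their own pace and stop on an object; "newtons" is the grip in N (left out, the last holds). Time passes only in rows, so rows that do not move let the fingers close, or fill a call up. It gives the time, the measured TCP pose, the force, the opening and the grip force at its end, in the units of the state.
- ctrl.get_state(): the state, without advancing time (a new reading comes with each control period).
- ctrl.capture(name): name is "scene" or "top" or "wrist"; returns the picture (384x512x3 uint8, blue, green, red); there is no depth.
- ctrl.camera_params(name): a dict with "intrinsics" (3x3 intrinsics, pixels), "D" ([k1, k2, p1, p2, k3] as OpenCV has them; the pictures are not rectified), "R" (3x3) and "t" (3): a world point X has camera coordinates R X + t; the wrist camera has in their place "T_tool_cam" (4x4, takes a point from camera to tool coordinates, whose origin is the TCP and whose axes are the flange's). Camera axes: x right, y down, z forward; pixel columns grow to the right and rows downward; lengths in mm; the calibration is good to about 2 mm. A picture is of the moment at which its call begins: read the wrist's pose just before it. camera_params takes no time and is no camera call.
- ctrl.close_job(): hands the job in; it is judged then, once.
Trained networks look in the newest picture that a camera, given by its name, has taken for a name from the list of things; names that differ only in an ending like _2 or _b are one class to them, and where a whole thing is asked for, a point or a joint stands for the part that bears it (a point fixed in the world has none). Each returns a list of dicts, best first, with "conf" (0 to 1); they miss things now and then, are a little off and sometimes report something else, mostly with a low value. They report only what shows in the picture. A call takes as long as a camera call. They do not tell look-alikes from the thing itself.
- ctrl.recognise(label, camera): "location" ([column, row] in pixels, amid what is visible of it).
- ctrl.trace(label, camera): "pixels" (384x512 bool, what is visible of it) and "location" ([column, row] in pixels, amid what is visible of it).
The state is a dict: "clock": time; "joints": joint angles; "qvel": joint speeds; "joint_torque": joint torques, N m; "ee_pos": TCP position; "orientation": TCP orientation; "contact_force": force on the tool from outside, world axes, zero at the start; "torque": the same for the moment, N m; "finger_gap": finger opening in mm; "grip_force": force on a finger pad.
Only numpy, scipy, OpenCV 4.12 (cv2) and the standard library are available. Lean on these libraries where they do the work, as an engineer would, in place of code of your own. Each camera call takes 0.05 s, during which the arm holds its last target. There are 200 camera calls.

## Working session

There is one attempt and no reset: what is moved stays moved. The work goes in short steps, Python scripts to look and compute and a tool call to move; the robot and the scene stay as the last step left them, time stands still between calls to the robot, and variables do not carry over. Pictures are saved under pics/ and viewed, at most 10 in all, crops included, and the job is handed in when it is done.

Besides the shell and the picture viewer there is one more tool, called as a command line: name --argument value ..., lists and objects as JSON in quotes. step_arm: Moves the arm, as the interface text tells. Its arguments: {"type":"object","properties":{"moves":{"type":"array","items":{"type":"object","properties":{"tx":{"type":"number"},"ty":{"type":"number"},"tz":{"type":"number"},"ax":{"type":"number"},"ay":{"type":"number"},"az":{"type":"number"}}}},"jaw":{"type":"number"},"newtons":{"type":"number"}},"required":["moves"]}

```bash
ls; mkdir -p pics; cat > h.py <<'E'
from cell import ctrl
import numpy as np, cv2
from scipy.spatial.transform import Rotation as Ro
E
python3 - <<'E'
from h import *
s=ctrl.get_state()
print({k:np.round(v,3).tolist() for k,v in s.items()})
a=ctrl.capture("scene");b=ctrl.capture("top")
cv2.imwrite("pics/s.png",a);cv2.imwrite("pics/t.png",b)
cv2.imwrite("pics/both.png",cv2.resize(np.vstack([a,b]),None,fx=.78,fy=.78))
for c in("scene","top"):
  p=ctrl.camera_params(c);print(c,{k:np.round(v,3).tolist() for k,v in p.items()})
  for l in("vise","tube_center","blocks","handle_grip"):
    print(l,[(np.round(d["location"]).tolist(),round(d["conf"],2)) for d in ctrl.recognise(l,c)])
E
```

```text
pics
{'clock': 0.0, 'joints': [-1.221, 0.384, 0.016, 1.371, -0.006, 1.388, -0.046], 'qvel': [-0.001, -0.001, -0.0, 0.001, -0.001, -0.0, -0.0], 'joint_torque': [-0.0, -62.76, 0.844, -37.183, 0.017, 0.014, 0.0], 'ee_pos': [250.538, 572.198, 302.888], 'orientation': [0.205, 0.979, -0.001, -0.0], 'contact_force': [0.136, 0.74, 0.013], 'torque': [0.009, 0.016, -0.024], 'grip_force': 0.0, 'finger_gap': 85.319}
scene {'intrinsics': [[364.054, 0.0, 246.282], [0.0, 364.054, 188.443], [0.0, 0.0, 1.0]], 'D': [-0.069, 0.0, 0.0, 0.0, 0.0], 'R': [[-0.14, 0.99, 0.007], [0.853, 0.125, -0.507], [-0.503, -0.065, -0.862]], 't': [251.972, -364.585, 1453.16]}
vise [([254.0, 215.0], 0.87), ([261.0, 156.0], 0.76), ([108.0, 173.0], 0.6)]
tube_center [([389.0, 218.0], 0.66)]
blocks [([378.0, 226.0], 0.88)]
handle_grip [([98.0, 146.0], 0.84), ([263.0, 127.0], 0.53), ([249.0, 195.0], 0.52)]
top {'intrinsics': [[414.224, 0.0, 257.276], [0.0, 414.224, 188.623], [0.0, 0.0, 1.0]], 'D': [0.037, 0.0, 0.0, 0.0, 0.0], 'R': [[-0.017, -1.0, 0.003], [-0.994, 0.017, -0.107], [0.107, -0.004, -0.994]], 't': [-154.179, 603.003, 1254.238]}
vise [([256.0, 190.0], 0.98), ([414.0, 216.0], 0.89), ([257.0, 268.0], 0.78)]
tube_center [([115.0, 219.0], 0.96)]
blocks []
handle_grip [([259.0, 273.0], 0.67), ([438.0, 214.0], 0.6)]
```

```bash
python3 -c "
import cv2
cv2.imwrite('pics/t2.png',cv2.resize(cv2.imread('pics/t.png'),(800,600)))
cv2.imwrite('pics/s2.png',cv2.resize(cv2.imread('pics/s.png'),(800,600)))"
```

```text
(no output)
```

View pics/t2.png

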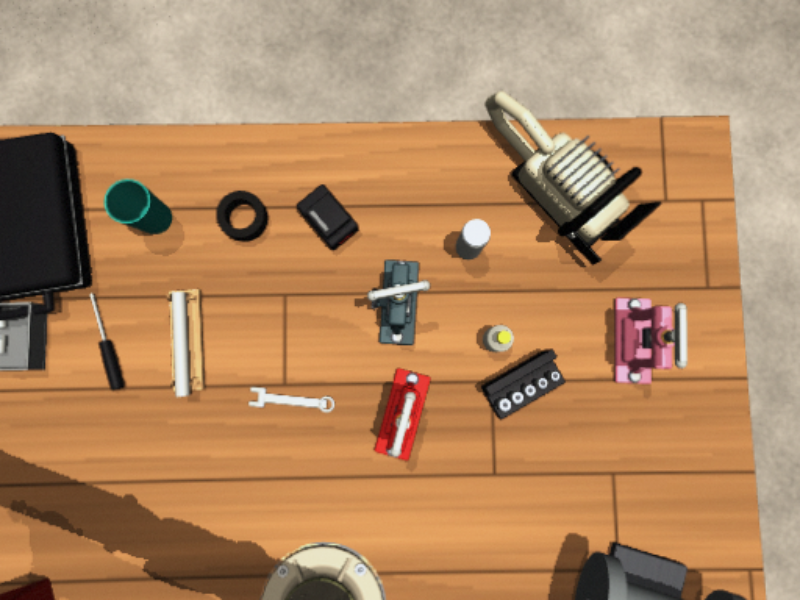

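View pics/s2.png

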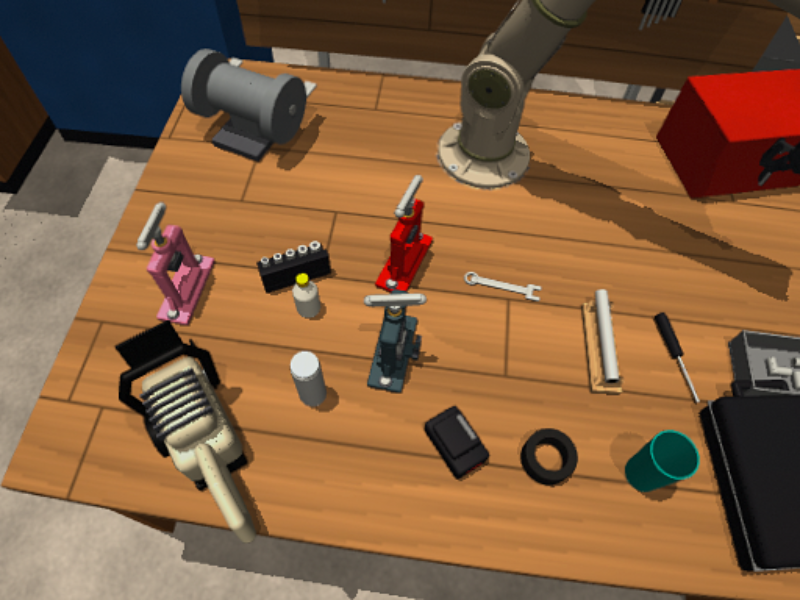

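Top view (800-px picture): the grey vise is at (400,300), with its handle bar at (400,290). The tube on its blocks is at (180,343). Possible mix-ups for the vise are the red one at (403,413) and the pink one at (648,340). For the tube they are the wrench at (290,400) and the grey cylinder at (473,238). I choose the grey vise. Its rest shows at (415,355) in the scene picture, on the world +y side.

```bash
cat >> h.py <<'E'
def cam(n,st=None):
    p=ctrl.camera_params(n);K=np.array(p["intrinsics"],float);D=np.array(p["D"],float)
    if n=="wrist":
        T=np.array(p["T_tool_cam"],float);W=np.eye(4);W[:3,:3]=Ro.from_quat(st["orientation"]).as_matrix();W[:3,3]=st["ee_pos"]
        M=np.linalg.inv(W@T);return K,D,M[:3,:3],M[:3,3]
    return K,D,np.array(p["R"],float),np.array(p["t"],float)
def toz(uv,z,c):
    K,D,R,t=c
    n=cv2.undistortPoints(np.array(uv,float).reshape(-1,1,2),K,D).reshape(-1,2)
    d=np.c_[n,np.ones(len(n))]@R; C=-R.T@t
    return C+d*((z-C[2])/d[:,2])[:,None]
def proj(X,c):
    K,D,R,t=c
    return cv2.projectPoints(np.array(X,float).reshape(-1,1,3),cv2.Rodrigues(R)[0],t,K,D)[0].reshape(-1,2)
def mask(l,n,near=None):
    r=ctrl.trace(l,n)
    if near is not None: r=[d for d in r if np.hypot(*(np.array(d["location"])-near))<40]
    return [np.argwhere(d["pixels"])[:,::-1].astype(np.float32) for d in r],[(np.round(d["location"]).tolist(),round(d["conf"],2),int(d["pixels"].sum())) for d in r]
def rect(uv,z,c):
    P=toz(uv,z,c)[:,:2].astype(np.float32);r=cv2.minAreaRect(P);b=cv2.boxPoints(r)
    e=[b[1]-b[0],b[2]-b[1]];e=max(e,key=np.linalg.norm)
    return np.round(r[0],1),np.round(r[1],1),round(float(np.arctan2(e[1],e[0])),3)
E
python3 - <<'E'
from h import *
for n,nr in(("top",None),("scene",None)):
  c=cam(n)
  for l,z in(("tube_center",48),("handle_grip",215),("vise",20),("oil_center",60),("battery_center",30),("tape_center",22)):
    m,i=mask(l,n)
    for a,b in zip(m,i):
      if b[1]>.3: print(n,l,b,*rect(a,z,c), np.round(toz(a.mean(0),z,c)[0,:2],1))
E
python3 - <<'E'
import cv2
a=cv2.imread('pics/t.png')[150:240,215:305];b=cv2.imread('pics/s.png')[170:260,215:305]
import numpy as np
cv2.imwrite('pics/c.png',cv2.resize(np.hstack([a,b]),(800,400),interpolation=cv2.INTER_CUBIC))
E
```

```text
top tube_center ([114.0, 218.0], 0.78, 590) [512.7 268.1] [198.7  26.7] 0.065 [511.7 268. ]
top tube_center ([208.0, 139.0], 0.37, 852) [758.4 -18.8] [120.8  73. ] 0.652 [758.7 -18.4]
top handle_grip ([256.0, 185.0], 0.63, 258) [ 587.9 -159.3] [ 21.5 106.7] -1.367 [ 589.6 -159.9]
top handle_grip ([262.0, 270.0], 0.63, 238) [ 365.5 -161.2] [ 17.7 106.9] -0.278 [ 365.5 -161. ]
top handle_grip ([438.0, 214.0], 0.63, 335) [ 506.2 -621.9] [ 36.4 105.1] -0.014 [ 503.9 -628.3]
top vise ([256.0, 190.0], 0.78, 1322) [ 592.  -151.3] [110.  177.7] -0.302 [ 590.8 -158.3]
top vise ([414.0, 215.0], 0.57, 2155) [ 503.4 -654.9] [141.9 167.6] -0.053 [ 508.2 -649.2]
top vise ([258.0, 265.0], 0.55, 1263) [ 368.  -161.7] [ 70.5 169.6] -0.287 [ 366.9 -161.2]
top oil_center ([320.0, 218.0], 0.86, 268) [ 511.3 -347.4] [57.4 48.2] 1.554 [ 510.8 -346.6]
top battery_center ([212.0, 141.0], 0.73, 897) [761.6 -17.3] [123.2  75.4] 0.709 [761.2 -17.4]
top tape_center ([148.0, 132.0], 0.74, 643) [768.2 159.3] [104.7  94. ] 0.791 [768. 160.]
scene tube_center ([390.0, 214.0], 0.76, 515) [508.4 267.7] [209.8  29.3] 
[... 367 characters left out ...]
.5] [ 94.3 339.3] -0.087 [ 325.5 -162.2]
scene vise ([112.0, 175.0], 0.61, 1907) [ 438.2 -665.6] [341.3 149.1] 0.578 [ 466.9 -658.2]
scene vise ([253.0, 216.0], 0.55, 1370) [ 564.4 -172.4] [127.9 229.8] -0.071 [ 567.4 -159.2]
scene vise ([389.0, 214.0], 0.36, 576) [493.  275.7] [215.8  38.1] 0.062 [497.4 277.9]
scene oil_center ([198.0, 190.0], 0.94, 381) [ 514.3 -346.2] [107.8  52.6] 0.496 [ 518.7 -344.7]
scene battery_center ([292.0, 284.0], 0.82, 1028) [764.  -14.9] [116.3  78.2] 0.665 [765.4 -13.3]
scene tape_center ([354.0, 284.0], 0.56, 892) [766.2 159.1] [ 96.9 111.7] -0.524 [766.5 159. ]
scene tape_center ([196.0, 189.0], 0.43, 371) [ 492.1 -356.1] [109.5  53. ] 0.431 [ 496.7 -354.2]
```

View pics/c.png

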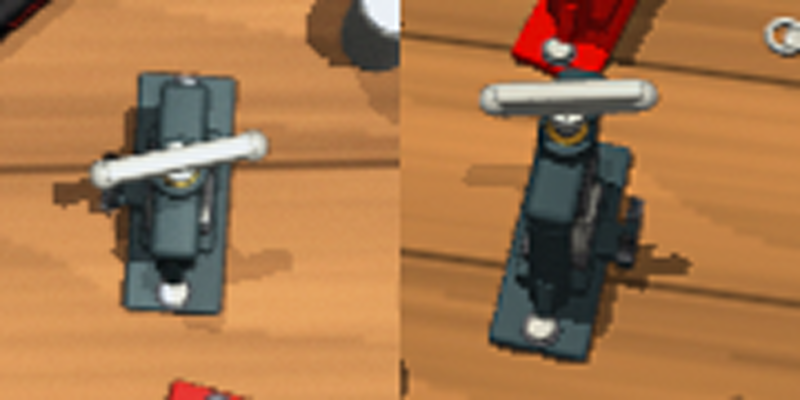

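The crop confirms it: grey vise, foot corners at crop px (140,73), (237,78), (220,313), (125,307), rest on the left at (105,170), which is world +y. The handle bar lies nearly along world y.

```bash
python3 - <<'E'
from h import *
c=cam("top")
uv=np.array([[140,73],[237,78],[220,313],[125,307]])/(400/90)+[215,150]-.4
P=toz(uv,12,c)[:,:2];print(np.round(P,1),P.mean(0))
e=(P[0]+P[1]-P[2]-P[3]);f=P[0]+P[3]-P[1]-P[2]
print("x axis ang",np.arctan2(e[1],e[0]),"len",np.linalg.norm(e)/2,"y ang",np.arctan2(f[1],f[0])-np.pi/2,np.linalg.norm(f)/2)
s=ctrl.get_state();print(Ro.from_quat(s["orientation"]).as_matrix().round(3))
p=ctrl.camera_params("wrist");print(np.round(p["T_tool_cam"],2).tolist(),np.round(p["intrinsics"],1).tolist())
E
```

```text
[[ 675.2 -130.2]
 [ 670.5 -199.4]
 [ 503.3 -184.1]
 [ 508.7 -117.3]] [ 589.41916852 -157.7279185 ]
x axis ang -0.08429089071333888 len 167.44683326622027 y ang -0.07418175385507153 68.19828872120867
[[-0.916  0.401 -0.   ]
 [ 0.401  0.916 -0.   ]
 [ 0.    -0.    -1.   ]]
[[-0.0, -0.95, -0.32, 81.45], [1.0, -0.0, -0.0, 0.32], [0.0, -0.32, 0.95, -69.72], [0.0, 0.0, 0.0, 1.0]] [[330.3, 0.0, 255.7], [0.0, 330.3, 188.3], [0.0, 0.0, 1.0]]
```

step_arm --moves '[{"tx": -0.13, "ty": -0.0825, "tz": 0.04}, {"tx": -0.13, "ty": -0.0825, "tz": 0.04}, {"tx": -0.13, "ty": -0.0825, "tz": 0.04}, {"tx": -0.13, "ty": -0.0825, "tz": 0.04}, {"tx": -0.13, "ty": -0.0825, "tz": 0.04}, {"tx": -0.13, "ty": -0.0825, "tz": 0.04}, {"tx": -0.13, "ty": -0.0825, "tz": 0.04}, {"tx": -0.13, "ty": -0.0825, "tz": 0.04}]' --jaw 1

```text
invalid input
```

step_arm --moves '[{"az": -0.8}, {"az": -0.8}, {"az": -0.8}, {"az": -0.8}, {}, {}, {}, {}]'

```text
invalid input
```

```bash
cat >> h.py <<'E'
def go(x,y,z,ang=None):
    "tool units to reach TCP x,y,z and tool-y yaw ang"
    s=ctrl.get_state();R=Ro.from_quat(s["orientation"]).as_matrix()
    d=R.T@(np.array([x,y,z])-s["ee_pos"]);print("TCP",np.round(s["ee_pos"],1),"units t",np.round(d/300,4),"mm",np.round(d,1))
    a=np.arctan2(R[1,1],R[0,1]);print("yaw y",round(a,4),"tilt",np.round(R[:2,2],4),"j",np.round(s["joints"],2).tolist(),"t",round(s["clock"],2),"F",np.round(s["contact_force"],1),"M",np.round(s["torque"],2),"gap",round(s["finger_gap"],1),s["grip_force"])
    if ang is not None: print("az units (cw+)",round(-((ang-a+np.pi)%(2*np.pi)-np.pi)/.15,3))
E
python3 - <<'E'
from h import *
s=ctrl.get_state();im=ctrl.capture("wrist");c=cam("wrist",s);cv2.imwrite("pics/w1.png",im)
m,i=mask("tube_center","wrist");print(i)
for a in m[:2]: print(rect(a,48,c),rect(a,61,c))
go(459.8,264.7,102,1.636)
E
```

```text
[]
TCP [250.7 572.5 303.9] units t [-1.0501 -0.6603  0.673 ] mm [-315.  -198.1  201.9]
yaw y 1.158 tilt [-0. -0.] j [-1.22, 0.38, 0.02, 1.37, -0.01, 1.39, -0.05] t 1.2 F [-1.  -0.6  0.6] M [-0.02  0.06  0.06] gap 85.5 0.0
az units (cw+) -3.186
```

View pics/w1.png

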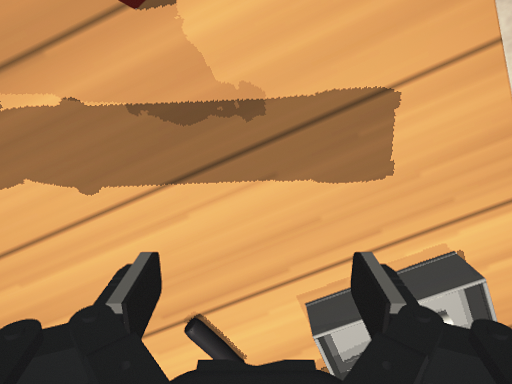

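The arm has not moved, since the calls were refused. The wrist picture only shows bench, fingers and the tool tray. Rows probably need all six numbers.

step_arm --moves '[{"tx": -0.13, "ty": -0.0825, "tz": 0.04, "ax": 0, "ay": 0, "az": 0}, {"tx": -0.13, "ty": -0.0825, "tz": 0.04, "ax": 0, "ay": 0, "az": 0}, {"tx": -0.13, "ty": -0.0825, "tz": 0.04, "ax": 0, "ay": 0, "az": 0}, {"tx": -0.13, "ty": -0.0825, "tz": 0.04, "ax": 0, "ay": 0, "az": 0}, {"tx": -0.13, "ty": -0.0825, "tz": 0.04, "ax": 0, "ay": 0, "az": 0}, {"tx": -0.13, "ty": -0.0825, "tz": 0.04, "ax": 0, "ay": 0, "az": 0}, {"tx": -0.13, "ty": -0.0825, "tz": 0.04, "ax": 0, "ay": 0, "az": 0}, {"tx": -0.13, "ty": -0.0825, "tz": 0.04, "ax": 0, "ay": 0, "az": 0}]' --jaw 1 --newtons 100

```text
clock: 2.0
ee_pos: [457.9, 264.3, 207.8]
orientation: [0.205, 0.979, 0.0, 0.0]
contact_force: [0.7, 0.1, -0.6]
finger_gap: 85.5
grip_force: 0.0
```

step_arm --moves '[{"tx": 0, "ty": 0, "tz": 0, "ax": 0, "ay": 0, "az": -0.8}, {"tx": 0, "ty": 0, "tz": 0, "ax": 0, "ay": 0, "az": -0.8}, {"tx": 0, "ty": 0, "tz": 0, "ax": 0, "ay": 0, "az": -0.8}, {"tx": 0, "ty": 0, "tz": 0, "ax": 0, "ay": 0, "az": -0.8}, {"tx": 0, "ty": 0, "tz": 0, "ax": 0, "ay": 0, "az": 0}, {"tx": 0, "ty": 0, "tz": 0, "ax": 0, "ay": 0, "az": 0}, {"tx": 0, "ty": 0, "tz": 0, "ax": 0, "ay": 0, "az": 0}, {"tx": 0, "ty": 0, "tz": 0, "ax": 0, "ay": 0, "az": 0}]'

```text
clock: 2.8
ee_pos: [457.0, 266.0, 207.9]
orientation: [-0.033, 0.999, -0.0, -0.0]
contact_force: [-0.8, -0.1, 0.1]
finger_gap: 85.5
grip_force: 0.0
```

```bash
python3 - <<'E'
from h import *
s=ctrl.get_state();im=ctrl.capture("wrist");c=cam("wrist",s);cv2.imwrite("pics/w2.png",im)
m,i=mask("tube_center","wrist");print(i)
for a in m[:2]: print(a.min(0),a.max(0),rect(a,48,c),rect(a,61,c))
print(proj([[511.7-100,268-6.5,48],[511.7+100,268+6.5,48]],c))
go(459.8,264.7,102,1.636)
E
```

```text
[([255.0, 238.0], 0.68, 7858)]
[236. 128.] [274. 364.] (array([511.6, 268.6]), array([206.9,  27.2]), 0.054) (array([503.9, 268.2]), array([195.1,  25.6]), 0.054)
[[252.93827129 132.7008495 ]
 [253.64857152 361.12996095]]
TCP [457.  266.  207.9] units t [-0.0091 -0.0051  0.3529] mm [ -2.7  -1.5 105.9]
yaw y 1.6373 tilt [-0.0001 -0.0001] j [-0.71, 0.25, 0.14, 1.77, -0.04, 1.12, 1.08] t 2.9 F [ 0.4 -0.1 -0.2] M [0.05 0.01 0.04] gap 85.3 0.0
az units (cw+) 0.008
```

View pics/w2.png

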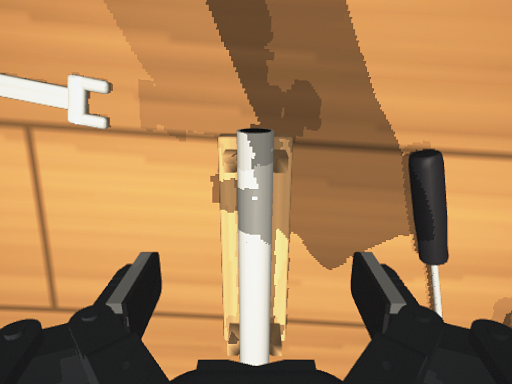

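The tube lies at columns 236–274, rows 128–364, square between the fingers. The block Vs show at rows 155 and 340. Going down and gripping.

step_arm --moves '[{"tx": -0.004, "ty": -0.002, "tz": 0.1, "ax": 0, "ay": 0, "az": 0}, {"tx": -0.004, "ty": -0.002, "tz": 0.1, "ax": 0, "ay": 0, "az": 0}, {"tx": 0, "ty": 0, "tz": 0.08, "ax": 0, "ay": 0, "az": 0}, {"tx": 0, "ty": 0, "tz": 0.05, "ax": 0, "ay": 0, "az": 0}, {"tx": 0, "ty": 0, "tz": 0.023, "ax": 0, "ay": 0, "az": 0}, {"tx": 0, "ty": 0, "tz": 0, "ax": 0, "ay": 0, "az": 0}, {"tx": 0, "ty": 0, "tz": 0, "ax": 0, "ay": 0, "az": 0}, {"tx": 0, "ty": 0, "tz": 0, "ax": 0, "ay": 0, "az": 0}]'

```text
clock: 3.7
ee_pos: [460.1, 265.3, 103.1]
orientation: [-0.034, 0.999, 0.001, 0.001]
contact_force: [-0.6, 0.5, 0.6]
finger_gap: 85.2
grip_force: 0.0
```

step_arm --moves '[{"tx": 0, "ty": 0, "tz": 0, "ax": 0, "ay": 0, "az": 0}, {"tx": 0, "ty": 0, "tz": 0, "ax": 0, "ay": 0, "az": 0}, {"tx": 0, "ty": 0, "tz": 0, "ax": 0, "ay": 0, "az": 0}, {"tx": 0, "ty": 0, "tz": 0, "ax": 0, "ay": 0, "az": 0}, {"tx": 0, "ty": 0, "tz": 0, "ax": 0, "ay": 0, "az": 0}, {"tx": 0, "ty": 0, "tz": 0, "ax": 0, "ay": 0, "az": 0}, {"tx": 0, "ty": 0, "tz": 0, "ax": 0, "ay": 0, "az": 0}, {"tx": 0, "ty": 0, "tz": 0, "ax": 0, "ay": 0, "az": 0}]' --jaw 0 --newtons 100

```text
clock: 4.5
ee_pos: [459.6, 265.4, 102.4]
orientation: [-0.034, 0.999, 0.0, 0.0]
contact_force: [-2.2, 0.3, 5.6]
finger_gap: 23.5
grip_force: 97.8
```

```bash
python3 - <<'E'
from h import *
go(459.8,264.7,102,1.636)
E
```

```text
TCP [459.6 265.4 102.4] units t [-0.0007 -0.0024  0.0014] mm [-0.2 -0.7  0.4]
yaw y 1.6382 tilt [0.0002 0.0008] j [-0.7, 0.38, 0.13, 1.87, -0.06, 0.9, 1.11] t 4.5 F [-2.2  0.3  5.6] M [ 0.15  0.44 -0.12] gap 23.5 97.75913715362549
az units (cw+) 0.014
```

step_arm --moves '[{"tx": 0, "ty": 0, "tz": -0.1, "ax": 0, "ay": 0, "az": 0}, {"tx": 0, "ty": 0, "tz": -0.12, "ax": 0, "ay": 0, "az": 0}, {"tx": -0.074, "ty": -0.119, "tz": -0.05, "ax": 0, "ay": 0, "az": 0}, {"tx": -0.074, "ty": -0.119, "tz": -0.05, "ax": 0, "ay": 0, "az": 0}, {"tx": -0.074, "ty": -0.119, "tz": 0, "ax": 0, "ay": 0, "az": 0}, {"tx": -0.074, "ty": -0.119, "tz": 0, "ax": 0, "ay": 0, "az": 0}, {"tx": -0.074, "ty": -0.119, "tz": 0, "ax": 0, "ay": 0, "az": 0}, {"tx": -0.074, "ty": -0.119, "tz": 0, "ax": 0, "ay": 0, "az": 0}]'

```text
clock: 5.3
ee_pos: [607.1, 58.5, 197.1]
orientation: [-0.034, 0.999, -0.0, -0.001]
contact_force: [0.8, 1.3, -2.3]
finger_gap: 23.3
grip_force: 98.6
```

step_arm --moves '[{"tx": 0, "ty": 0, "tz": 0, "ax": 0, "ay": 0, "az": 0.95}, {"tx": 0, "ty": 0, "tz": 0, "ax": 0, "ay": 0, "az": 0.95}, {"tx": 0, "ty": 0, "tz": 0, "ax": 0, "ay": 0, "az": 0.95}, {"tx": 0, "ty": 0, "tz": 0, "ax": 0, "ay": 0, "az": 0.95}, {"tx": 0, "ty": 0, "tz": 0, "ax": 0, "ay": 0, "az": 0.95}, {"tx": 0, "ty": 0, "tz": 0, "ax": 0, "ay": 0, "az": 0.95}, {"tx": 0, "ty": 0, "tz": 0, "ax": 0, "ay": 0, "az": 0.95}, {"tx": 0, "ty": 0, "tz": 0, "ax": 0, "ay": 0, "az": 0.95}]'

```text
clock: 6.1
ee_pos: [606.3, 60.0, 197.0]
orientation: [0.514, 0.858, -0.001, -0.001]
contact_force: [0.4, -0.6, -2.9]
finger_gap: 23.4
grip_force: 98.5
```

step_arm --moves '[{"tx": 0, "ty": 0, "tz": 0, "ax": 0, "ay": 0, "az": 0.96}, {"tx": 0, "ty": 0, "tz": 0, "ax": 0, "ay": 0, "az": 0.96}, {"tx": 0, "ty": 0, "tz": 0, "ax": 0, "ay": 0, "az": 0.96}, {"tx": 0, "ty": 0, "tz": 0, "ax": 0, "ay": 0, "az": 0.96}, {"tx": 0, "ty": 0, "tz": 0, "ax": 0, "ay": 0, "az": 0}, {"tx": 0, "ty": 0, "tz": 0, "ax": 0, "ay": 0, "az": 0}, {"tx": 0, "ty": 0, "tz": 0, "ax": 0, "ay": 0, "az": 0}, {"tx": 0, "ty": 0, "tz": 0, "ax": 0, "ay": 0, "az": 0}]'

```text
clock: 6.9
ee_pos: [606.8, 60.1, 197.9]
orientation: [0.733, 0.68, -0.0, -0.0]
contact_force: [0.2, -0.2, -2.9]
finger_gap: 23.3
grip_force: 98.5
```

```bash
python3 - <<'E'
from h import *
s=ctrl.get_state();im=ctrl.capture("wrist");c=cam("wrist",s);cv2.imwrite("pics/w3.png",im)
go(607,60.6,154,-.08)
v=lambda x,y,z:[589.4+x*.9968+y*.0799,-157.7-x*.0799+y*.9968,z]
print(np.round(proj([v(-56,16,164),v(56,16,164),v(-85,35,0),v(85,35,0),v(0,0,215),v(-37,14,100),v(37,14,100),v(-19,53,66),v(19,53,66)],c)))
t=ctrl.capture("top");cv2.imwrite("pics/t3.png",t)
m,i=mask("tube_center","top");print(i);ct=cam("top")
for a in m[:2]: print(rect(a,s["ee_pos"][2]-54,ct))
E
```

```text
TCP [606.8  60.1 197.9] units t [0.0019 0.0005 0.1465] mm [ 0.6  0.1 43.9]
yaw y -0.0766 tilt [-0.0001  0.    ] j [-0.59, 0.47, 0.6, 1.58, -0.28, 1.18, -0.01] t 6.95 F [-0.5  0.7 -2.8] M [ 0.08 -0.03  0.03] gap 23.4 98.54862928390503
az units (cw+) 0.023
[[151. 627.]
 [359. 628.]
 [172. 353.]
 [340. 354.]
 [255. 870.]
 [205. 485.]
 [306. 485.]
 [232. 401.]
 [279. 401.]]
[([209.0, 182.0], 0.97, 450)]
(array([601.7, -21.7]), array([141.1,  26.5]), 1.491)
```

View pics/w3.png

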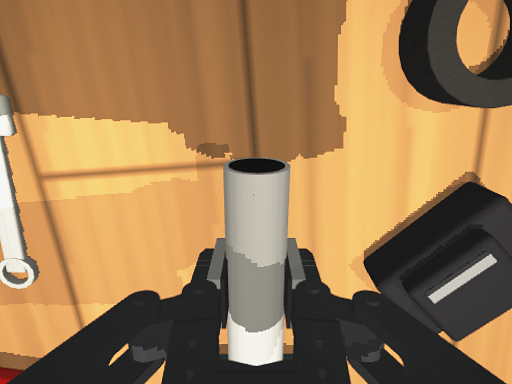

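The wrist view looks away from the vise, showing the tube's rear end at (257,165) held square. The vise's sideways place matters, so I fit its known boxes to the masks of both fixed cameras.

```bash
cat > fit.py <<'E'
from h import *
from scipy.optimize import minimize
B=[(-85,85,-35,35,0,14),(-55,-37,-14,14,14,140),(37,55,-14,14,14,140),(-56,56,-16,16,140,164),(-19,19,-19,19,164,182),(-20,20,-20,20,14,60),(-19,19,43,53,14,66)]
S=4
def sil(p,c,off=(0,0)):
    x0,y0,a=p;im=np.zeros((384*S,512*S),np.uint8);ca,sa=np.cos(a),np.sin(a)
    for b in B:
        X=np.array([[x,y,z] for x in b[:2] for y in b[2:4] for z in b[4:]],float)
        W=np.c_[x0+X[:,0]*ca-X[:,1]*sa,y0+X[:,0]*sa+X[:,1]*ca,X[:,2]]
        uv=(proj(W,c)+.5)*S
        cv2.fillConvexPoly(im,cv2.convexHull(np.round(uv).astype(np.int32)),1)
    return im
data=[]
for n,near in(("top",(256,190)),("scene",(253,216))):
    ctrl.capture(n)
    v=[d for d in ctrl.trace("vise",n) if np.hypot(*(np.array(d["location"])-near))<25]
    h=[d for d in ctrl.trace("handle_grip",n) if np.hypot(*(np.array(d["location"])-near))<35]
    if not v: print("none",n);continue
    m=v[0]["pixels"].astype(np.uint8)
    ig=np.zeros_like(m)
    if h: ig=cv2.dilate(h[0]["pixels"].astype(np.uint8),np.ones((5,5)))
    print(n,m.sum(),len(h))
    data.append((cam(n),cv2.resize(m,None,fx=S,fy=S,interpolation=cv2.INTER_NEAREST),cv2.resize(ig,None,fx=S,fy=S,interpolation=cv2.INTER_NEAREST)==0))
def cost(p,ds):
    q=0
    for c,m,k in ds:
        s=sil(p,c);q+=1-((s&m)[k].sum()/((s|m)[k].sum()))
    return q
for ds in(data,data[:1],data[1:]):
    r=minimize(cost,[589,-157,-.08],args=(ds,),method="Nelder-Mead",options=dict(initial_simplex=[[589,-157,-.08],[594,-157,-.08],[589,-152,-.08],[589,-157,-.03]],xatol=.1,fatol=1e-5))
    print(np.round(r.x,3),round(r.fun,3))
E
python3 fit.py
```

```text
top 1174 1
scene 1333 1
[ 5.88196e+02 -1.56705e+02 -8.20000e-02] 0.366
[ 5.88837e+02 -1.57574e+02 -9.40000e-02] 0.135
[ 5.88378e+02 -1.55080e+02 -7.50000e-02] 0.215
```

step_arm --moves '[{"tx": 0, "ty": -0.002, "tz": 0.09, "ax": 0, "ay": 0, "az": 0.04}, {"tx": 0, "ty": 0, "tz": 0.08, "ax": 0, "ay": 0, "az": 0}, {"tx": 0, "ty": 0, "tz": 0.04, "ax": 0, "ay": 0, "az": 0}, {"tx": 0, "ty": 0, "tz": 0.023, "ax": 0, "ay": 0, "az": 0}, {"tx": 0, "ty": 0, "tz": 0, "ax": 0, "ay": 0, "az": 0}, {"tx": 0, "ty": 0, "tz": 0, "ax": 0, "ay": 0, "az": 0}, {"tx": 0, "ty": 0, "tz": 0, "ax": 0, "ay": 0, "az": 0}, {"tx": 0, "ty": 0, "tz": 0, "ax": 0, "ay": 0, "az": 0}]'

```text
clock: 8.15
ee_pos: [606.7, 60.3, 129.0]
orientation: [0.736, 0.677, 0.001, 0.0]
contact_force: [0.5, 0.5, -2.0]
finger_gap: 23.0
grip_force: 98.6
```

```bash
cat >> h.py <<'E'
V=np.array([588.1,-157.0]);YV=-.083
def vp(x,y): return V+np.array([np.cos(YV)*x-np.sin(YV)*y,np.sin(YV)*x+np.cos(YV)*y])
E
python3 - <<'E'
from h import *
go(*vp(0,89),128,YV)
c=cam("scene");im=ctrl.capture("scene")
m,i=mask("tube_center","scene");print(i)
ct=cam("top");ctrl.capture("top");m,i=mask("tube_center","top");print(i,rect(m[0],73.5,ct))
cv2.imwrite("pics/s4.png",cv2.resize(im[120:270,190:390],(800,600),interpolation=cv2.INTER_CUBIC))
E
```

```text
TCP [606.7  60.3 129. ] units t [-0.4303 -0.0014  0.0032] mm [-129.1   -0.4    1. ]
yaw y -0.0839 tilt [0.0014 0.0004] j [-0.57, 0.54, 0.57, 1.65, -0.33, 1.05, 0.01] t 8.15 F [ 0.5  0.5 -2. ] M [ 0.16  0.02 -0.01] gap 23.0 98.62844467163086
az units (cw+) -0.006
[([302.0, 226.0], 0.84, 527)]
[([215.0, 186.0], 0.94, 395)] (array([599.2, -25.5]), array([132.9,  29.2]), 1.477)
```

View pics/s4.png

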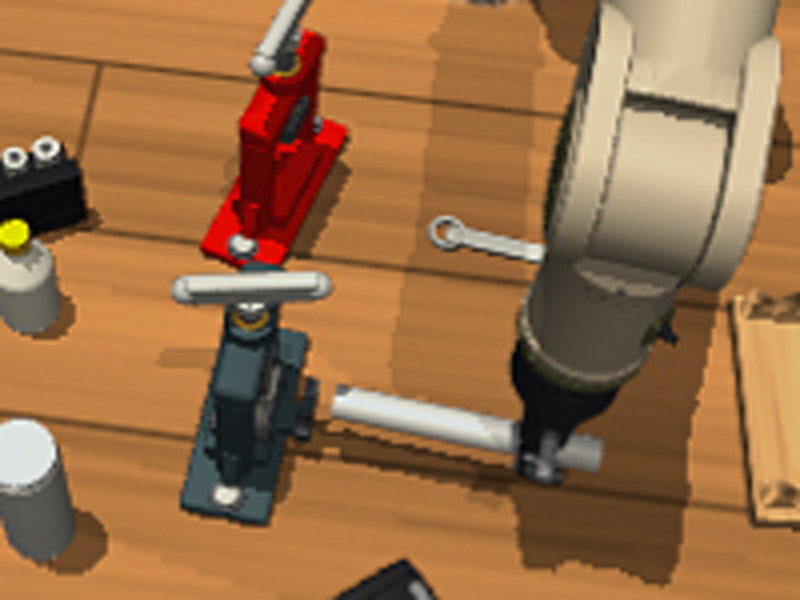

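The crop shows the tube front at (335,403), in line with the rest at (312,405). The gripper, shifted 130 mm, will clear the handle end at (330,285). Feeding carefully.

step_arm --moves '[{"tx": -0.02, "ty": 0, "tz": 0.002, "ax": 0, "ay": 0, "az": 0}, {"tx": -0.02, "ty": 0, "tz": 0.001, "ax": 0, "ay": 0, "az": 0}, {"tx": -0.02, "ty": 0, "tz": 0, "ax": 0, "ay": 0, "az": 0}, {"tx": -0.02, "ty": 0, "tz": 0, "ax": 0, "ay": 0, "az": 0}, {"tx": -0.02, "ty": 0, "tz": 0, "ax": 0, "ay": 0, "az": 0}, {"tx": -0.02, "ty": 0, "tz": 0, "ax": 0, "ay": 0, "az": 0}, {"tx": 0, "ty": 0, "tz": 0, "ax": 0, "ay": 0, "az": 0}, {"tx": 0, "ty": 0, "tz": 0, "ax": 0, "ay": 0, "az": 0}]'

```text
clock: 9.15
ee_pos: [603.2, 24.3, 127.2]
orientation: [0.736, 0.677, 0.0, -0.0]
contact_force: [0.1, -0.4, -2.3]
finger_gap: 23.3
grip_force: 98.6
```

```bash
python3 - <<'E'
from h import *
go(*vp(0,89),128,YV)
E
```

```text
TCP [603.2  24.3 127.2] units t [-3.096e-01  3.000e-04 -2.700e-03] mm [-92.9   0.1  -0.8]
yaw y -0.0843 tilt [-0.      0.0001] j [-0.52, 0.53, 0.58, 1.66, -0.33, 1.04, 0.07] t 9.15 F [ 0.1 -0.4 -2.3] M [ 0.11  0.02 -0.02] gap 23.3 98.62811207771301
az units (cw+) -0.009
```

step_arm --moves '[{"tx": -0.024, "ty": 0, "tz": -0.001, "ax": 0, "ay": 0, "az": 0}, {"tx": -0.024, "ty": 0, "tz": 0, "ax": 0, "ay": 0, "az": 0}, {"tx": -0.024, "ty": 0, "tz": 0, "ax": 0, "ay": 0, "az": 0}, {"tx": -0.024, "ty": 0, "tz": 0, "ax": 0, "ay": 0, "az": 0}, {"tx": -0.024, "ty": 0, "tz": 0, "ax": 0, "ay": 0, "az": 0}, {"tx": -0.024, "ty": 0, "tz": 0, "ax": 0, "ay": 0, "az": 0}, {"tx": -0.024, "ty": 0, "tz": 0, "ax": 0, "ay": 0, "az": 0}, {"tx": 0, "ty": 0, "tz": 0, "ax": 0, "ay": 0, "az": 0}]'

```text
clock: 9.95
ee_pos: [598.8, -27.7, 127.6]
orientation: [0.737, 0.676, -0.0, 0.0]
contact_force: [-0.1, 0.3, -2.6]
finger_gap: 23.4
grip_force: 98.6
```

step_arm --moves '[{"tx": -0.02, "ty": 0, "tz": 0, "ax": 0, "ay": 0, "az": 0}, {"tx": -0.02, "ty": 0, "tz": 0, "ax": 0, "ay": 0, "az": 0}, {"tx": -0.02, "ty": 0, "tz": 0, "ax": 0, "ay": 0, "az": 0}, {"tx": -0.02, "ty": 0, "tz": 0, "ax": 0, "ay": 0, "az": 0}, {"tx": -0.02, "ty": 0, "tz": 0, "ax": 0, "ay": 0, "az": 0}, {"tx": -0.02, "ty": 0, "tz": 0, "ax": 0, "ay": 0, "az": 0}, {"tx": -0.015, "ty": 0, "tz": 0, "ax": 0, "ay": 0, "az": 0}, {"tx": 0, "ty": 0, "tz": 0, "ax": 0, "ay": 0, "az": 0}]'

```text
clock: 10.75
ee_pos: [595.4, -67.4, 127.5]
orientation: [0.737, 0.676, -0.0, 0.0]
contact_force: [0.1, 0.2, -1.8]
finger_gap: 23.6
grip_force: 98.6
```

```bash
python3 - <<'E'
from h import *
go(*vp(0,89),124.5,YV)
E
```

```text
TCP [595.4 -67.4 127.5] units t [-0.0031  0.0004  0.0101] mm [-0.9  0.1  3. ]
yaw y -0.0853 tilt [-0.0001 -0.0005] j [-0.38, 0.53, 0.59, 1.68, -0.33, 1.04, 0.23] t 10.75 F [ 0.1  0.2 -1.8] M [ 0.12  0.   -0.01] gap 23.6 98.62825512886047
az units (cw+) -0.016
```

No contact so far. Lowering until it is felt.

step_arm --moves '[{"tx": 0, "ty": 0, "tz": 0.002, "ax": 0, "ay": 0, "az": 0}, {"tx": 0, "ty": 0, "tz": 0.002, "ax": 0, "ay": 0, "az": 0}, {"tx": 0, "ty": 0, "tz": 0.002, "ax": 0, "ay": 0, "az": 0}, {"tx": 0, "ty": 0, "tz": 0.002, "ax": 0, "ay": 0, "az": 0}, {"tx": 0, "ty": 0, "tz": 0, "ax": 0, "ay": 0, "az": 0}, {"tx": 0, "ty": 0, "tz": 0, "ax": 0, "ay": 0, "az": 0}, {"tx": 0, "ty": 0, "tz": 0, "ax": 0, "ay": 0, "az": 0}, {"tx": 0, "ty": 0, "tz": 0, "ax": 0, "ay": 0, "az": 0}]'

```text
clock: 11.55
ee_pos: [595.7, -66.2, 125.2]
orientation: [0.736, 0.677, 0.0, 0.0]
contact_force: [0.9, 1.0, -1.6]
finger_gap: 23.4
grip_force: 98.6
```

```bash
python3 - <<'E'
from h import *
go(*vp(0,89),124.5,YV)
E
```

```text
TCP [595.7 -66.2 125.2] units t [-0.0071 -0.0001  0.0022] mm [-2.1 -0.   0.7]
yaw y -0.0838 tilt [ 0.0002 -0.    ] j [-0.38, 0.53, 0.59, 1.68, -0.34, 1.03, 0.23] t 11.55 F [ 0.9  1.  -1.6] M [ 0.15 -0.13  0.03] gap 23.4 98.6195182800293
az units (cw+) -0.006
```

step_arm --moves '[{"tx": 0, "ty": 0, "tz": 0.0015, "ax": 0, "ay": 0, "az": 0}, {"tx": 0, "ty": 0, "tz": 0, "ax": 0, "ay": 0, "az": 0}, {"tx": 0, "ty": 0, "tz": 0.0015, "ax": 0, "ay": 0, "az": 0}, {"tx": 0, "ty": 0, "tz": 0, "ax": 0, "ay": 0, "az": 0}, {"tx": 0, "ty": 0, "tz": 0.001, "ax": 0, "ay": 0, "az": 0}, {"tx": 0, "ty": 0, "tz": 0, "ax": 0, "ay": 0, "az": 0}, {"tx": 0, "ty": 0, "tz": 0, "ax": 0, "ay": 0, "az": 0}, {"tx": 0, "ty": 0, "tz": 0, "ax": 0, "ay": 0, "az": 0}]'

```text
clock: 12.35
ee_pos: [595.7, -66.2, 124.0]
orientation: [0.736, 0.677, 0.0, 0.0]
contact_force: [0.3, 1.3, 1.1]
finger_gap: 23.2
grip_force: 98.8
```

```bash
python3 - <<'E'
from h import *
go(*vp(0,89),124.5,YV)
E
```

```text
TCP [595.7 -66.2 124. ] units t [-0.007  -0.0002 -0.0015] mm [-2.1 -0.  -0.5]
yaw y -0.0839 tilt [0.0003 0.    ] j [-0.38, 0.53, 0.59, 1.68, -0.34, 1.03, 0.23] t 12.35 F [0.3 1.3 1.1] M [ 0.09 -0.06  0.04] gap 23.2 98.75110387802124
az units (cw+) -0.006
```

step_arm --moves '[{"tx": 0, "ty": 0, "tz": 0.001, "ax": 0, "ay": 0, "az": 0}, {"tx": 0, "ty": 0, "tz": 0, "ax": 0, "ay": 0, "az": 0}, {"tx": 0, "ty": 0, "tz": 0.001, "ax": 0, "ay": 0, "az": 0}, {"tx": 0, "ty": 0, "tz": 0, "ax": 0, "ay": 0, "az": 0}, {"tx": 0, "ty": 0, "tz": 0.001, "ax": 0, "ay": 0, "az": 0}, {"tx": 0, "ty": 0, "tz": 0, "ax": 0, "ay": 0, "az": 0}, {"tx": 0, "ty": 0, "tz": 0, "ax": 0, "ay": 0, "az": 0}, {"tx": 0, "ty": 0, "tz": 0, "ax": 0, "ay": 0, "az": 0}]'

```text
clock: 13.15
ee_pos: [595.7, -66.2, 123.3]
orientation: [0.736, 0.677, 0.0, -0.0]
contact_force: [-1.7, 1.3, 6.7]
finger_gap: 23.5
grip_force: 99.5
```

```bash
python3 - <<'E'
from h import *
go(*vp(0,89),124.5,YV)
E
```

```text
TCP [595.7 -66.2 123.3] units t [-0.0071  0.     -0.004 ] mm [-2.1  0.  -1.2]
yaw y -0.084 tilt [0.0002 0.0002] j [-0.38, 0.53, 0.59, 1.68, -0.34, 1.03, 0.23] t 13.15 F [-1.7  1.3  6.7] M [ 0.14  0.42 -0.06] gap 23.5 99.53404426574707
az units (cw+) -0.007
```

Contact is firm at axis ≈ 69 mm, as it should be. Letting go and rising.

step_arm --moves '[{"tx": 0, "ty": 0, "tz": 0, "ax": 0, "ay": 0, "az": 0}, {"tx": 0, "ty": 0, "tz": 0, "ax": 0, "ay": 0, "az": 0}, {"tx": 0, "ty": 0, "tz": 0, "ax": 0, "ay": 0, "az": 0}, {"tx": 0, "ty": 0, "tz": 0, "ax": 0, "ay": 0, "az": 0}, {"tx": 0, "ty": 0, "tz": 0, "ax": 0, "ay": 0, "az": 0}, {"tx": 0, "ty": 0, "tz": 0, "ax": 0, "ay": 0, "az": 0}, {"tx": 0, "ty": 0, "tz": 0, "ax": 0, "ay": 0, "az": 0}, {"tx": 0, "ty": 0, "tz": 0, "ax": 0, "ay": 0, "az": 0}]' --jaw 0.8

```text
clock: 13.95
ee_pos: [595.6, -66.2, 123.0]
orientation: [0.736, 0.677, -0.0, 0.0]
contact_force: [1.1, 0.0, 0.1]
finger_gap: 68.2
grip_force: 0.0
```

step_arm --moves '[{"tx": 0.01, "ty": 0, "tz": -0.05, "ax": 0, "ay": 0, "az": 0}, {"tx": 0.02, "ty": 0, "tz": -0.1, "ax": 0, "ay": 0, "az": 0}, {"tx": 0.02, "ty": 0, "tz": -0.15, "ax": 0, "ay": 0, "az": 0}, {"tx": 0.02, "ty": 0, "tz": -0.15, "ax": 0, "ay": 0, "az": 0}, {"tx": 0.02, "ty": 0, "tz": -0.15, "ax": 0, "ay": 0, "az": 0}, {"tx": 0, "ty": 0, "tz": -0.15, "ax": 0, "ay": 0, "az": 0}, {"tx": 0, "ty": 0, "tz": -0.05, "ax": 0, "ay": 0, "az": 0}, {"tx": 0, "ty": 0, "tz": 0, "ax": 0, "ay": 0, "az": 0}]'

```text
clock: 14.75
ee_pos: [598.6, -39.7, 367.6]
orientation: [0.736, 0.677, 0.003, 0.002]
contact_force: [-0.2, -0.5, -0.1]
finger_gap: 68.4
grip_force: 0.0
```

step_arm --moves '[{"tx": -0.1, "ty": 0, "tz": 0, "ax": 0, "ay": 0, "az": -0.6}, {"tx": -0.1, "ty": 0, "tz": 0, "ax": 0, "ay": 0, "az": -0.6}, {"tx": -0.1, "ty": 0, "tz": 0, "ax": 0, "ay": 0, "az": -0.56}, {"tx": -0.09, "ty": 0, "tz": 0, "ax": 0, "ay": 0, "az": 0}, {"tx": 0, "ty": 0, "tz": 0, "ax": 0, "ay": 0, "az": 0}, {"tx": 0, "ty": 0, "tz": 0, "ax": 0, "ay": 0, "az": 0}, {"tx": 0, "ty": 0, "tz": 0, "ax": 0, "ay": 0, "az": 0}, {"tx": 0, "ty": 0, "tz": 0, "ax": 0, "ay": 0, "az": 0}]' --jaw 0.8

```text
clock: 15.55
ee_pos: [603.4, -154.1, 362.8]
orientation: [0.64, 0.768, 0.0, -0.0]
contact_force: [-0.0, 0.3, -0.2]
finger_gap: 68.8
grip_force: 0.0
```

```bash
python3 - <<'E'
from h import *
s=ctrl.get_state();im=ctrl.capture("wrist");c=cam("wrist",s);cv2.imwrite("pics/w5.png",im)
m,i=mask("handle_grip","wrist");print(i)
for a in m[:2]: print(a.min(0),a.max(0),rect(a,214,c),rect(a,226,c))
m,i=mask("tube_center","wrist");print(i)
for a in m[:2]: print(a.min(0),a.max(0),rect(a,70,c))
ct=cam("top");ctrl.capture("top");m,i=mask("tube_center","top");print(i,[rect(q,70,ct) for q in m])
go(588.3,-157,372,.18)
E
```

```text
[([231.0, 195.0], 0.87, 3507)]
[219. 122.] [250. 270.] (array([ 588.6, -157.6]), array([ 21.8, 110.9]), -1.396) (array([ 588.6, -153. ]), array([ 20.6, 104.8]), -1.396)
[([264.0, 73.0], 0.71, 3114)]
[239.  15.] [289. 145.] (array([593.9, -78.7]), array([129.1,  27.2]), 1.484)
[([263.0, 212.0], 0.73, 113), ([270.0, 192.0], 0.5, 52)] [(array([ 559.4, -185.9]), array([ 22.5, 122.1]), -0.264), (array([ 585.4, -205.3]), array([24.1, 18.2]), 1.554)]
TCP [ 603.3 -155.1  363.1] units t [ 0.0028 -0.0504 -0.0298] mm [  0.8 -15.1  -8.9]
yaw y 0.1809 tilt [0.     0.0001] j [-0.25, 0.41, 0.66, 1.29, -0.25, 1.52, 0.56] t 15.8 F [-0.3  0.1 -0.3] M [ 0.03 -0.05 -0.01] gap 68.3 0.0
az units (cw+) 0.006
```

View pics/w5.png

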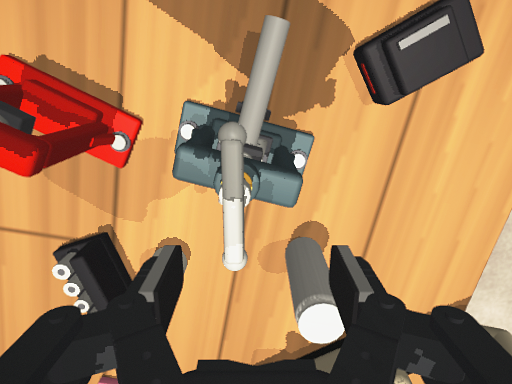

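The wrist picture shows the tube seated through the yoke, (275,20) to (250,140), and the handle bar at (219–250, 122–270), centred near the screw axis. Aligning over it and descending.

step_arm --moves '[{"tx": 0.002, "ty": -0.05, "tz": 0, "ax": 0, "ay": 0, "az": 0.04}, {"tx": 0, "ty": 0, "tz": 0.06, "ax": 0, "ay": 0, "az": 0}, {"tx": 0, "ty": 0, "tz": 0.08, "ax": 0, "ay": 0, "az": 0}, {"tx": 0, "ty": 0, "tz": 0.08, "ax": 0, "ay": 0, "az": 0}, {"tx": 0, "ty": 0, "tz": 0.04, "ax": 0, "ay": 0, "az": 0}, {"tx": 0, "ty": 0, "tz": 0, "ax": 0, "ay": 0, "az": 0}, {"tx": 0, "ty": 0, "tz": 0, "ax": 0, "ay": 0, "az": 0}, {"tx": 0, "ty": 0, "tz": 0, "ax": 0, "ay": 0, "az": 0}]' --jaw 0.6

```text
clock: 16.6
ee_pos: [588.9, -158.0, 286.4]
orientation: [0.643, 0.766, 0.0, 0.001]
contact_force: [0.2, 0.5, -0.0]
finger_gap: 51.2
grip_force: 0.0
```

```bash
python3 - <<'E'
from h import *
s=ctrl.get_state();im=ctrl.capture("wrist");c=cam("wrist",s);cv2.imwrite("pics/w6.png",im)
m,i=mask("handle_grip","wrist");print(i)
for a in m[:2]: print(a.min(0),a.max(0),rect(a,214,c),rect(a,226,c))
go(588.4,-157.3,268,.175)
E
```

```text
[([253.0, 238.0], 0.75, 6976)]
[231. 141.] [276. 351.] (array([ 587.8, -159.3]), array([ 21.6, 113.8]), -1.419) (array([ 586.7, -152.4]), array([ 19.8, 104.2]), -1.419)
TCP [ 588.8 -158.   286.2] units t [ 0.0025 -0.001   0.0607] mm [ 0.8 -0.3 18.2]
yaw y 0.174 tilt [ 0.0018 -0.0004] j [-0.26, 0.4, 0.65, 1.47, -0.25, 1.35, 0.57] t 16.7 F [-0.4  0.3 -0.2] M [-0.03  0.02 -0.01] gap 51.5 0.0
az units (cw+) -0.007
```

View pics/w6.png

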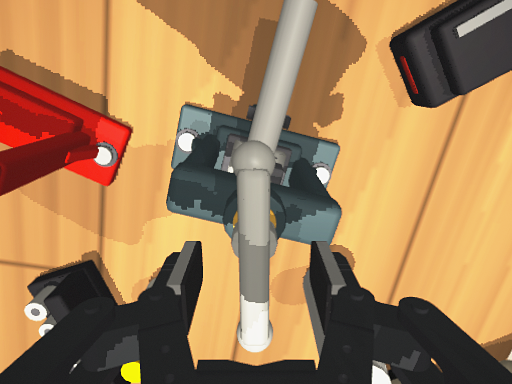

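The bar is centred between the fingers (columns 231–276), with the vise and tube below it. Descending and gripping.

step_arm --moves '[{"tx": 0.003, "ty": -0.001, "tz": 0.02, "ax": 0, "ay": 0, "az": 0}, {"tx": 0, "ty": 0, "tz": 0.02, "ax": 0, "ay": 0, "az": 0}, {"tx": 0, "ty": 0, "tz": 0.01, "ax": 0, "ay": 0, "az": 0}, {"tx": 0, "ty": 0, "tz": 0, "ax": 0, "ay": 0, "az": 0}, {"tx": 0, "ty": 0, "tz": 0, "ax": 0, "ay": 0, "az": 0}, {"tx": 0, "ty": 0, "tz": 0, "ax": 0, "ay": 0, "az": 0}, {"tx": 0, "ty": 0, "tz": 0, "ax": 0, "ay": 0, "az": 0}, {"tx": 0, "ty": 0, "tz": 0, "ax": 0, "ay": 0, "az": 0}]'

```text
clock: 17.5
ee_pos: [588.0, -157.0, 270.1]
orientation: [0.643, 0.766, 0.0, 0.0]
contact_force: [0.5, -0.8, 0.4]
finger_gap: 51.4
grip_force: 0.0
```

step_arm --moves '[{"tx": 0, "ty": 0, "tz": 0, "ax": 0, "ay": 0, "az": 0}, {"tx": 0, "ty": 0, "tz": 0, "ax": 0, "ay": 0, "az": 0}, {"tx": 0, "ty": 0, "tz": 0, "ax": 0, "ay": 0, "az": 0}, {"tx": 0, "ty": 0, "tz": 0, "ax": 0, "ay": 0, "az": 0}, {"tx": 0, "ty": 0, "tz": 0, "ax": 0, "ay": 0, "az": 0}, {"tx": 0, "ty": 0, "tz": 0, "ax": 0, "ay": 0, "az": 0}, {"tx": 0, "ty": 0, "tz": 0, "ax": 0, "ay": 0, "az": 0}, {"tx": 0, "ty": 0, "tz": 0, "ax": 0, "ay": 0, "az": 0}]' --jaw 0 --newtons 50

```text
clock: 18.3
ee_pos: [588.0, -156.9, 270.3]
orientation: [0.643, 0.766, 0.0, 0.0]
contact_force: [-0.9, 0.2, 5.6]
finger_gap: 21.3
grip_force: 49.0
```

```bash
python3 - <<'E'
from h import *
go(588.4,-157.3,268,.175)
E
```

```text
TCP [ 588.  -156.9  270.3] units t [-0.0014  0.001   0.0076] mm [-0.4  0.3  2.3]
yaw y 0.1741 tilt [ 0.0004 -0.0001] j [-0.26, 0.41, 0.64, 1.49, -0.25, 1.32, 0.58] t 18.3 F [-0.9  0.2  5.6] M [0.1  0.22 0.02] gap 21.3 48.95265519618988
az units (cw+) -0.006
```

step_arm --moves '[{"tx": 0, "ty": 0, "tz": 0.0016, "ax": 0, "ay": 0, "az": 1}, {"tx": 0, "ty": 0, "tz": 0.0016, "ax": 0, "ay": 0, "az": 1}, {"tx": 0, "ty": 0, "tz": 0.0016, "ax": 0, "ay": 0, "az": 1}, {"tx": 0, "ty": 0, "tz": 0.0016, "ax": 0, "ay": 0, "az": 1}, {"tx": 0, "ty": 0, "tz": 0, "ax": 0, "ay": 0, "az": 0}, {"tx": 0, "ty": 0, "tz": 0, "ax": 0, "ay": 0, "az": 0}, {"tx": 0, "ty": 0, "tz": 0, "ax": 0, "ay": 0, "az": 0}, {"tx": 0, "ty": 0, "tz": 0, "ax": 0, "ay": 0, "az": 0}]'

```text
clock: 19.1
ee_pos: [587.8, -156.9, 268.3]
orientation: [0.841, 0.542, -0.0, -0.0]
contact_force: [-2.8, 0.4, 6.4]
finger_gap: 21.6
grip_force: 49.2
```

```bash
python3 - <<'E'
from h import *
s=ctrl.get_state();im=ctrl.capture("wrist");c=cam("wrist",s);cv2.imwrite("pics/w7.png",im)
m,i=mask("handle_grip","wrist");print(i)
for a in m[:2]: print(a.min(0),a.max(0),rect(a,214,c))
go(588.4,-157.3,268,.175)
E
```

```text
[([253.0, 253.0], 0.86, 8084)]
[231. 151.] [278. 364.] (array([ 588.9, -153.3]), array([103.1,  19.5]), 1.156)
TCP [ 587.8 -157.   268.4] units t [-0.0003  0.0022  0.0012] mm [-0.1  0.7  0.3]
yaw y -0.4261 tilt [-0.      0.0001] j [-0.34, 0.44, 0.76, 1.5, -0.31, 1.32, 0.02] t 19.2 F [-1.7  1.7  5.6] M [ 0.17  0.4  -0.07] gap 21.3 49.180941581726074
az units (cw+) -4.007
```

View pics/w7.png

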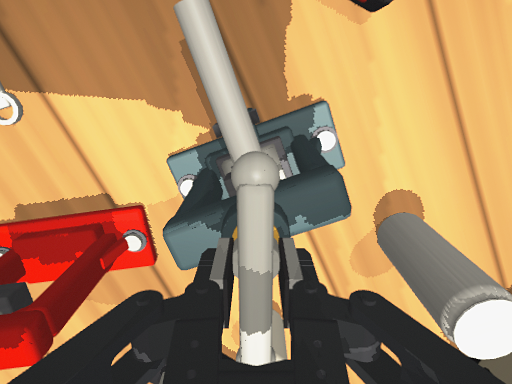

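The bar followed the hand: its angle went from 1.75 to 1.16, a turn of 0.59 rad. I take off the axial preload and wind on, reading the torque while still moving.

step_arm --moves '[{"tx": 0, "ty": 0, "tz": -0.001, "ax": 0, "ay": 0, "az": 0.7}, {"tx": 0, "ty": 0, "tz": 0.0011, "ax": 0, "ay": 0, "az": 0.7}, {"tx": 0, "ty": 0, "tz": 0.0011, "ax": 0, "ay": 0, "az": 0.7}, {"tx": 0, "ty": 0, "tz": 0.0011, "ax": 0, "ay": 0, "az": 0.7}, {"tx": 0, "ty": 0, "tz": 0.0011, "ax": 0, "ay": 0, "az": 0.7}, {"tx": 0, "ty": 0, "tz": 0.0008, "ax": 0, "ay": 0, "az": 0.5}, {"tx": 0, "ty": 0, "tz": 0.0005, "ax": 0, "ay": 0, "az": 0.333}, {"tx": 0, "ty": 0, "tz": 0.0005, "ax": 0, "ay": 0, "az": 0.333}]'

```text
clock: 20.0
ee_pos: [587.7, -156.7, 266.2]
orientation: [0.976, 0.22, -0.001, -0.0]
contact_force: [-1.7, 1.0, 2.8]
finger_gap: 21.2
grip_force: 49.3
```

```bash
python3 - <<'E'
from h import *
go(588.4,-157.3,268,.175)
E
```

```text
TCP [ 587.7 -156.7  266.2] units t [ 0.0014  0.0028 -0.006 ] mm [ 0.4  0.8 -1.8]
yaw y -1.1275 tilt [-0.0011  0.0001] j [-0.43, 0.49, 0.91, 1.51, -0.39, 1.34, -0.62] t 20.0 F [-1.7  1.   2.8] M [0.18 0.41 0.26] gap 21.2 49.31486248970032
az units (cw+) -8.683
```

step_arm --moves '[{"tx": 0, "ty": 0, "tz": -0.0003, "ax": 0, "ay": 0, "az": 0.167}, {"tx": 0, "ty": 0, "tz": 0.0003, "ax": 0, "ay": 0, "az": 0.167}, {"tx": 0, "ty": 0, "tz": 0.0003, "ax": 0, "ay": 0, "az": 0.167}, {"tx": 0, "ty": 0, "tz": 0.0003, "ax": 0, "ay": 0, "az": 0.167}, {"tx": 0, "ty": 0, "tz": 0.0003, "ax": 0, "ay": 0, "az": 0.167}, {"tx": 0, "ty": 0, "tz": 0.0003, "ax": 0, "ay": 0, "az": 0.167}, {"tx": 0, "ty": 0, "tz": 0.0003, "ax": 0, "ay": 0, "az": 0.167}, {"tx": 0, "ty": 0, "tz": 0.0003, "ax": 0, "ay": 0, "az": 0.167}]'

```text
clock: 20.8
ee_pos: [587.7, -156.7, 265.6]
orientation: [0.993, 0.121, -0.0, -0.0]
contact_force: [-2.9, 2.2, -1.4]
finger_gap: 21.2
grip_force: 49.0
```

```bash
python3 - <<'E'
from h import *
go(588.4,-157.3,268,.175)
E
```

```text
TCP [ 587.7 -156.7  265.6] units t [ 0.0018  0.0024 -0.0079] mm [ 0.5  0.7 -2.4]
yaw y -1.3282 tilt [-0.0009  0.0003] j [-0.46, 0.5, 0.95, 1.51, -0.41, 1.34, -0.8] t 20.8 F [-2.9  2.2 -1.4] M [0.51 0.72 0.23] gap 21.2 48.9518004655838
az units (cw+) -10.022
```

step_arm --moves '[{"tx": 0, "ty": 0, "tz": 0.0002, "ax": 0, "ay": 0, "az": 0.125}, {"tx": 0, "ty": 0, "tz": 0.0002, "ax": 0, "ay": 0, "az": 0.125}, {"tx": 0, "ty": 0, "tz": 0.0002, "ax": 0, "ay": 0, "az": 0.125}, {"tx": 0, "ty": 0, "tz": 0.0002, "ax": 0, "ay": 0, "az": 0.125}, {"tx": 0, "ty": 0, "tz": 0.0002, "ax": 0, "ay": 0, "az": 0.125}, {"tx": 0, "ty": 0, "tz": 0.0002, "ax": 0, "ay": 0, "az": 0.125}, {"tx": 0, "ty": 0, "tz": 0.0002, "ax": 0, "ay": 0, "az": 0.125}, {"tx": 0, "ty": 0, "tz": 0.0002, "ax": 0, "ay": 0, "az": 0.125}]'

```text
clock: 21.6
ee_pos: [587.8, -156.7, 265.2]
orientation: [0.999, 0.047, -0.0, -0.0]
contact_force: [-3.4, 2.4, -4.0]
finger_gap: 21.3
grip_force: 49.1
```

```bash
python3 - <<'E'
from h import *
go(588.4,-157.3,268,.175)
E
```

```text
TCP [ 587.8 -156.7  265.2] units t [ 0.0019  0.0021 -0.0093] mm [ 0.6  0.6 -2.8]
yaw y -1.4777 tilt [-0.0007  0.0003] j [-0.48, 0.52, 0.98, 1.51, -0.43, 1.35, -0.93] t 21.6 F [-3.4  2.4 -4. ] M [0.76 0.94 0.29] gap 21.3 49.077444076538086
az units (cw+) -11.018
```

step_arm --moves '[{"tx": 0, "ty": 0, "tz": 0.0014, "ax": 0, "ay": 0, "az": 0.125}, {"tx": 0, "ty": 0, "tz": 0.0003, "ax": 0, "ay": 0, "az": 0.125}, {"tx": 0, "ty": 0, "tz": 0.0002, "ax": 0, "ay": 0, "az": 0.125}, {"tx": 0, "ty": 0, "tz": 0.0002, "ax": 0, "ay": 0, "az": 0.125}, {"tx": 0, "ty": 0, "tz": 0.0002, "ax": 0, "ay": 0, "az": 0.125}, {"tx": 0, "ty": 0, "tz": 0.0002, "ax": 0, "ay": 0, "az": 0.125}, {"tx": 0, "ty": 0, "tz": 0.0002, "ax": 0, "ay": 0, "az": 0.125}, {"tx": 0, "ty": 0, "tz": 0.0002, "ax": 0, "ay": 0, "az": 0.125}]'

```text
clock: 22.4
ee_pos: [587.8, -156.7, 264.7]
orientation: [1.0, -0.028, -0.0, -0.0]
contact_force: [-5.1, 4.3, -1.3]
finger_gap: 21.3
grip_force: 49.3
```

```bash
python3 - <<'E'
from h import *
go(588.4,-157.3,268,.175)
E
```

```text
TCP [ 587.8 -156.7  264.7] units t [ 0.0019  0.0018 -0.0109] mm [ 0.6  0.6 -3.3]
yaw y -1.6276 tilt [-0.0003  0.0004] j [-0.49, 0.53, 1.02, 1.51, -0.46, 1.35, -1.07] t 22.4 F [-5.1  4.3 -1.3] M [0.86 1.05 0.26] gap 21.3 49.28742170333862
az units (cw+) -12.018
```

step_arm --moves '[{"tx": -0.0016, "ty": -0.0014, "tz": 0.0006, "ax": 0, "ay": 0, "az": 0.125}, {"tx": 0, "ty": 0, "tz": 0.0003, "ax": 0, "ay": 0, "az": 0.125}, {"tx": 0, "ty": 0, "tz": 0.0002, "ax": 0, "ay": 0, "az": 0.125}, {"tx": 0, "ty": 0, "tz": 0.0002, "ax": 0, "ay": 0, "az": 0.125}, {"tx": 0, "ty": 0, "tz": 0.0002, "ax": 0, "ay": 0, "az": 0.125}, {"tx": 0, "ty": 0, "tz": 0.0002, "ax": 0, "ay": 0, "az": 0.125}, {"tx": 0, "ty": 0, "tz": 0.0002, "ax": 0, "ay": 0, "az": 0.125}, {"tx": 0, "ty": 0, "tz": 0.0002, "ax": 0, "ay": 0, "az": 0.125}]'

```text
clock: 23.2
ee_pos: [587.6, -156.5, 264.2]
orientation: [0.995, -0.103, 0.0, 0.0]
contact_force: [-3.8, 2.0, 0.1]
finger_gap: 21.4
grip_force: 49.4
```

```bash
python3 - <<'E'
from h import *
go(588.4,-157.3,268,.175)
E
```

```text
TCP [ 587.6 -156.5  264.2] units t [ 0.0032  0.0019 -0.0127] mm [ 0.9  0.6 -3.8]
yaw y -1.7778 tilt [ 0.0004 -0.0002] j [-0.51, 0.55, 1.05, 1.51, -0.48, 1.36, -1.2] t 23.2 F [-3.8  2.   0.1] M [0.58 0.62 0.25] gap 21.4 49.433791637420654
az units (cw+) -13.019
```

Still free (0.25 N m at 1.95 rad). I go on in the same steps.

step_arm --moves '[{"tx": -0.0008, "ty": -0.0004, "tz": 0.0002, "ax": 0, "ay": 0, "az": 0.125}, {"tx": 0, "ty": 0, "tz": 0.0002, "ax": 0, "ay": 0, "az": 0.125}, {"tx": 0, "ty": 0, "tz": 0.0002, "ax": 0, "ay": 0, "az": 0.125}, {"tx": 0, "ty": 0, "tz": 0.0002, "ax": 0, "ay": 0, "az": 0.125}, {"tx": 0, "ty": 0, "tz": 0.0002, "ax": 0, "ay": 0, "az": 0.125}, {"tx": 0, "ty": 0, "tz": 0.0002, "ax": 0, "ay": 0, "az": 0.125}, {"tx": 0, "ty": 0, "tz": 0.0002, "ax": 0, "ay": 0, "az": 0.125}, {"tx": 0, "ty": 0, "tz": 0.0002, "ax": 0, "ay": 0, "az": 0.125}]'

```text
clock: 24.0
ee_pos: [587.4, -156.4, 263.7]
orientation: [0.984, -0.178, 0.0, 0.0]
contact_force: [1.0, 1.1, 2.1]
finger_gap: 21.5
grip_force: 49.7
```

```bash
python3 - <<'E'
from h import *
go(588.4,-157.3,268,.175)
E
```

```text
TCP [ 587.4 -156.4  263.7] units t [ 0.0041  0.0018 -0.0143] mm [ 1.2  0.5 -4.3]
yaw y -1.9278 tilt [ 0.0005 -0.0002] j [-0.53, 0.56, 1.09, 1.52, -0.5, 1.37, -1.33] t 24.0 F [1.  1.1 2.1] M [0.29 0.11 0.3 ] gap 21.5 49.67892944812775
az units (cw+) -14.019
```

step_arm --moves '[{"tx": 0, "ty": 0, "tz": 0, "ax": 0, "ay": 0, "az": 0.083}, {"tx": 0, "ty": 0, "tz": 0.0001, "ax": 0, "ay": 0, "az": 0.083}, {"tx": 0, "ty": 0, "tz": 0.0001, "ax": 0, "ay": 0, "az": 0.083}, {"tx": 0, "ty": 0, "tz": 0.0001, "ax": 0, "ay": 0, "az": 0.083}, {"tx": 0, "ty": 0, "tz": 0.0001, "ax": 0, "ay": 0, "az": 0.083}, {"tx": 0, "ty": 0, "tz": 0.0001, "ax": 0, "ay": 0, "az": 0.083}, {"tx": 0, "ty": 0, "tz": 0.0001, "ax": 0, "ay": 0, "az": 0.083}, {"tx": 0, "ty": 0, "tz": 0.0001, "ax": 0, "ay": 0, "az": 0.083}]'

```text
clock: 24.8
ee_pos: [587.3, -156.3, 263.4]
orientation: [0.974, -0.226, 0.0, 0.0]
contact_force: [0.3, 1.1, 3.3]
finger_gap: 21.2
grip_force: 49.7
```

```bash
python3 - <<'E'
from h import *
go(588.4,-157.3,268,.175)
E
```

```text
TCP [ 587.3 -156.3  263.4] units t [ 0.0047  0.0014 -0.0154] mm [ 1.4  0.4 -4.6]
yaw y -2.0269 tilt [ 0.0002 -0.0001] j [-0.54, 0.57, 1.11, 1.52, -0.52, 1.37, -1.42] t 24.8 F [0.3 1.1 3.3] M [ 0.23 -0.2   0.27] gap 21.2 49.68994617462158
az units (cw+) -14.679
```

Still free (0.27).

step_arm --moves '[{"tx": 0, "ty": 0, "tz": -0.0008, "ax": 0, "ay": 0, "az": 0.125}, {"tx": 0, "ty": 0, "tz": 0.0002, "ax": 0, "ay": 0, "az": 0.125}, {"tx": 0, "ty": 0, "tz": 0.0002, "ax": 0, "ay": 0, "az": 0.125}, {"tx": 0, "ty": 0, "tz": 0.0002, "ax": 0, "ay": 0, "az": 0.125}, {"tx": 0, "ty": 0, "tz": 0.0002, "ax": 0, "ay": 0, "az": 0.125}, {"tx": 0, "ty": 0, "tz": 0.0002, "ax": 0, "ay": 0, "az": 0.125}, {"tx": 0, "ty": 0, "tz": 0.0002, "ax": 0, "ay": 0, "az": 0.125}, {"tx": 0, "ty": 0, "tz": 0.0002, "ax": 0, "ay": 0, "az": 0.125}]'

```text
clock: 25.6
ee_pos: [587.3, -156.2, 263.0]
orientation: [0.954, -0.299, -0.0, 0.0]
contact_force: [3.0, 0.5, -2.3]
finger_gap: 21.4
grip_force: 49.3
```

```bash
python3 - <<'E'
from h import *
go(588.4,-157.3,268,.175)
E
```

```text
TCP [ 587.3 -156.2  263. ] units t [ 0.0052  0.001  -0.0168] mm [ 1.5  0.3 -5. ]
yaw y -2.1773 tilt [-0.0001  0.    ] j [-0.56, 0.59, 1.14, 1.52, -0.54, 1.38, -1.55] t 25.6 F [ 3.   0.5 -2.3] M [ 0.18 -0.65  0.24] gap 21.4 49.336198568344116
az units (cw+) -15.682
```

step_arm --moves '[{"tx": 0, "ty": 0, "tz": 0.0005, "ax": 0, "ay": 0, "az": 0.125}, {"tx": 0, "ty": 0, "tz": 0.0002, "ax": 0, "ay": 0, "az": 0.125}, {"tx": 0, "ty": 0, "tz": 0.0002, "ax": 0, "ay": 0, "az": 0.125}, {"tx": 0, "ty": 0, "tz": 0.0002, "ax": 0, "ay": 0, "az": 0.125}, {"tx": 0, "ty": 0, "tz": 0.0002, "ax": 0, "ay": 0, "az": 0.125}, {"tx": 0, "ty": 0, "tz": 0.0002, "ax": 0, "ay": 0, "az": 0.125}, {"tx": 0, "ty": 0, "tz": 0.0002, "ax": 0, "ay": 0, "az": 0.125}, {"tx": 0, "ty": 0, "tz": 0.0002, "ax": 0, "ay": 0, "az": 0.125}]'

```text
clock: 26.4
ee_pos: [587.3, -156.2, 262.5]
orientation: [0.929, -0.369, -0.0, -0.0]
contact_force: [3.2, 0.8, -2.7]
finger_gap: 21.0
grip_force: 49.3
```

```bash
python3 - <<'E'
from h import *
go(588.4,-157.3,268,.175)
E
```

```text
TCP [ 587.3 -156.2  262.5] units t [ 0.0053  0.0002 -0.0184] mm [ 1.6  0.1 -5.5]
yaw y -2.3273 tilt [-0.0001  0.0001] j [-0.57, 0.61, 1.17, 1.52, -0.57, 1.39, -1.68] t 26.4 F [ 3.2  0.8 -2.7] M [ 0.31 -0.79  0.25] gap 21.0 49.26707088947296
az units (cw+) -16.682
```

step_arm --moves '[{"tx": 0.0007, "ty": -0.0007, "tz": 0.001, "ax": 0, "ay": 0, "az": 0.125}, {"tx": 0, "ty": 0, "tz": 0.0002, "ax": 0, "ay": 0, "az": 0.125}, {"tx": 0, "ty": 0, "tz": 0.0002, "ax": 0, "ay": 0, "az": 0.125}, {"tx": 0, "ty": 0, "tz": 0.0002, "ax": 0, "ay": 0, "az": 0.125}, {"tx": 0, "ty": 0, "tz": 0.0002, "ax": 0, "ay": 0, "az": 0.125}, {"tx": 0, "ty": 0, "tz": 0.0002, "ax": 0, "ay": 0, "az": 0.125}, {"tx": 0, "ty": 0, "tz": 0.0002, "ax": 0, "ay": 0, "az": 0.125}, {"tx": 0, "ty": 0, "tz": 0.0002, "ax": 0, "ay": 0, "az": 0.125}]'

```text
clock: 27.2
ee_pos: [587.6, -156.2, 262.0]
orientation: [0.899, -0.438, 0.0, -0.0]
contact_force: [0.7, 2.8, 3.7]
finger_gap: 21.1
grip_force: 49.9
```

```bash
python3 - <<'E'
from h import *
go(588.4,-157.3,268,.175)
E
```

```text
TCP [ 587.6 -156.2  262. ] units t [ 0.0045  0.     -0.0201] mm [ 1.3  0.  -6. ]
yaw y -2.4773 tilt [0.0001 0.    ] j [-0.58, 0.63, 1.21, 1.52, -0.6, 1.4, -1.82] t 27.2 F [0.7 2.8 3.7] M [ 0.65 -0.16  0.35] gap 21.1 49.855713844299316
az units (cw+) -17.682
```

The torque has risen to 0.35, possibly the first contact. A small step to see, with the axial force taken off.

step_arm --moves '[{"tx": 0, "ty": 0, "tz": -0.0006, "ax": 0, "ay": 0, "az": 0}, {"tx": 0, "ty": 0, "tz": -0.0006, "ax": 0, "ay": 0, "az": 0}, {"tx": 0, "ty": 0, "tz": 0, "ax": 0, "ay": 0, "az": 0}, {"tx": 0, "ty": 0, "tz": 0, "ax": 0, "ay": 0, "az": 0}, {"tx": 0, "ty": 0, "tz": 0.0001, "ax": 0, "ay": 0, "az": 0.083}, {"tx": 0, "ty": 0, "tz": 0.0001, "ax": 0, "ay": 0, "az": 0.083}, {"tx": 0, "ty": 0, "tz": 0.0001, "ax": 0, "ay": 0, "az": 0.083}, {"tx": 0, "ty": 0, "tz": 0.0001, "ax": 0, "ay": 0, "az": 0.083}]'

```text
clock: 28.0
ee_pos: [587.5, -156.2, 261.9]
orientation: [0.888, -0.46, -0.0, 0.0]
contact_force: [1.3, 2.7, -1.7]
finger_gap: 21.0
grip_force: 49.4
```

```bash
python3 - <<'E'
from h import *
go(588.4,-157.3,268,.175)
E
```

```text
TCP [ 587.5 -156.2  261.9] units t [ 0.0047 -0.0003 -0.0203] mm [ 1.4 -0.1 -6.1]
yaw y -2.5267 tilt [-0.0003  0.0001] j [-0.59, 0.64, 1.22, 1.52, -0.6, 1.41, -1.86] t 28.0 F [ 1.3  2.7 -1.7] M [ 0.64 -0.36  0.38] gap 21.0 49.44313287734985
az units (cw+) -18.011
```

step_arm --moves '[{"tx": 0, "ty": 0, "tz": 0.0004, "ax": 0, "ay": 0, "az": 0}, {"tx": 0, "ty": 0, "tz": 0, "ax": 0, "ay": 0, "az": 0}, {"tx": 0, "ty": 0, "tz": 0, "ax": 0, "ay": 0, "az": 0}, {"tx": 0, "ty": 0, "tz": 0, "ax": 0, "ay": 0, "az": 0}, {"tx": 0, "ty": 0, "tz": 0.0001, "ax": 0, "ay": 0, "az": 0.067}, {"tx": 0, "ty": 0, "tz": 0.0001, "ax": 0, "ay": 0, "az": 0.067}, {"tx": 0, "ty": 0, "tz": 0.0001, "ax": 0, "ay": 0, "az": 0.067}, {"tx": 0, "ty": 0, "tz": 0.0001, "ax": 0, "ay": 0, "az": 0.067}]'

```text
clock: 28.8
ee_pos: [587.6, -156.2, 261.8]
orientation: [0.879, -0.478, -0.0, 0.0]
contact_force: [0.7, 3.4, -1.5]
finger_gap: 21.5
grip_force: 49.5
```

```bash
python3 - <<'E'
from h import *
go(588.4,-157.3,268,.175)
E
```

```text
TCP [ 587.6 -156.2  261.8] units t [ 0.0045 -0.0005 -0.0206] mm [ 1.3 -0.1 -6.2]
yaw y -2.5667 tilt [-0.0001  0.    ] j [-0.59, 0.65, 1.23, 1.52, -0.61, 1.41, -1.89] t 28.8 F [ 0.7  3.4 -1.5] M [ 0.73 -0.35  0.39] gap 21.5 49.49512302875519
az units (cw+) -18.278
```

About 0.39 N m, i.e. roughly 35–45 N on the jaw, which is mid-window. Letting go and rising.

step_arm --moves '[{"tx": 0, "ty": 0, "tz": 0, "ax": 0, "ay": 0, "az": 0}, {"tx": 0, "ty": 0, "tz": 0, "ax": 0, "ay": 0, "az": 0}, {"tx": 0, "ty": 0, "tz": 0, "ax": 0, "ay": 0, "az": 0}, {"tx": 0, "ty": 0, "tz": 0, "ax": 0, "ay": 0, "az": 0}, {"tx": 0, "ty": 0, "tz": 0, "ax": 0, "ay": 0, "az": 0}, {"tx": 0, "ty": 0, "tz": 0, "ax": 0, "ay": 0, "az": 0}, {"tx": 0, "ty": 0, "tz": 0, "ax": 0, "ay": 0, "az": 0}, {"tx": 0, "ty": 0, "tz": 0, "ax": 0, "ay": 0, "az": 0}]' --jaw 0.8

```text
clock: 29.6
ee_pos: [587.6, -156.3, 261.8]
orientation: [0.879, -0.477, -0.0, 0.0]
contact_force: [-1.2, -0.7, -0.5]
finger_gap: 68.2
grip_force: 0.0
```

step_arm --moves '[{"tx": 0, "ty": 0, "tz": -0.03, "ax": 0, "ay": 0, "az": 0}, {"tx": 0, "ty": 0, "tz": -0.06, "ax": 0, "ay": 0, "az": 0}, {"tx": 0, "ty": 0, "tz": -0.1, "ax": 0, "ay": 0, "az": 0}, {"tx": 0, "ty": 0, "tz": -0.1, "ax": 0, "ay": 0, "az": 0}, {"tx": 0, "ty": 0, "tz": -0.05, "ax": 0, "ay": 0, "az": 0}, {"tx": 0, "ty": 0, "tz": 0, "ax": 0, "ay": 0, "az": 0}, {"tx": 0, "ty": 0, "tz": 0, "ax": 0, "ay": 0, "az": 0}, {"tx": 0, "ty": 0, "tz": 0, "ax": 0, "ay": 0, "az": 0}]'

```text
clock: 30.4
ee_pos: [587.3, -155.9, 362.4]
orientation: [0.879, -0.477, -0.001, 0.0]
contact_force: [0.0, 0.9, -0.5]
finger_gap: 68.5
grip_force: 0.0
```

```bash
python3 - <<'E'
from h import *
s=ctrl.get_state();im=ctrl.capture("wrist");c=cam("wrist",s)
m,i=mask("handle_grip","wrist");print(i,[rect(a,212,c) for a in m[:1]])
m,i=mask("tube_center","wrist");print(i,[rect(a,70,c) for a in m[:2]])
ctrl.capture("scene")
m,i=mask("tube_center","scene");print(i,[rect(a,70,cam("scene")) for a in m])
go(588,-157,268)
E
```

```text
[([486.0, 325.0], 0.93, 856), ([254.0, 187.0], 0.9, 3184)] [(array([ 370.5, -167.5]), array([13.7, 66.6]), -0.164)]
[([222.0, 196.0], 0.91, 2659)] [(array([ 591.5, -113. ]), array([207.1,  27.7]), 1.481)]
[([272.0, 218.0], 0.86, 411)] [(array([ 592.3, -116.3]), array([200.3,  28.8]), 1.483)]
TCP [ 587.5 -156.1  363.2] units t [ 3.600e-03 -1.000e-04  3.173e-01] mm [ 1.1 -0.  95.2]
yaw y -2.5659 tilt [-0.001   0.0001] j [-0.58, 0.59, 1.27, 1.35, -0.56, 1.6, -1.94] t 30.65 F [-0.3  0.  -0.2] M [-0.03 -0.01 -0.01] gap 68.5 0.0
```

The tube's middle measures 41–44 mm along the vise's +y and lies along its axis; both are inside the limits. Handing in.

```bash
python3 -c "
from cell import ctrl
print(ctrl.close_job())"
```

```text
the job is handed in; nothing more can be done
None
```

The job is handed in, result not reported: the tube lies in the lower jaw and on the rest, its middle at about y = +42 mm in the vise frame (roughly 38 mm standing out), and by the torque felt the upper jaw holds it with an estimated 35–45 N.

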